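Wax pan on the shed hotplate: clear the handle, set the dial to the fifth click

ROBOT

A 7-joint arm with a two-finger parallel gripper is mounted at the origin on the work surface. World frame = base frame: x ahead of the robot, y to its left, z up, the work surface at z = 0. Lengths are in m, angles in degrees, forces in N, time in s.
With the tool pointing down it reaches from about 0.35 to 0.9 m from the base axis. Payload 19.9 kg.
Tool frame: the origin (TCP) lies where the fingers leave the gripper's body, on its centre line; the fingertips stand 97 mm ahead of it and the grasp point (between the pads) lies 78 mm ahead of it; z points along the fingers, y is the line along which they close (so a half turn about z gives the same grasp; the last joint's range is limited). The gripper opens to 94 mm and grips with 3 to 60 N. Pads are 16 mm wide; open, the fingers measure 119 mm over their backs; the gripper's body (75 mm by 177 mm) begins 78 mm behind the grasp point.
Start: joints at [-71.534, 23.915, -0.59, 92.452, 0.269, 63.638, -3.037], TCP at [0.222, 0.584, 0.303] pointing down, gripper open.
Joint ranges: [-161.28, 161.28], [-22.2, 115.67], [-73.04, 71.86], [3.21, 147.25], [-68.34, 248.33], [10.77, 114.83], [-161.83, 161.83]. Speed limits (degrees/s): [108.29, 108.29, 136.94, 136.94, 172.46, 172.46, 172.46].

INTERFACE

Orientations are given as [roll, pitch, yaw] about the fixed x, y, z axes, in that order (R = Rz(yaw) Ry(pitch) Rx(roll)).
In Python, from rig import bot, vision gives the robot as it stands. The module is installed in compiled form; this text tells all that it offers.
- The arm moves only by the tool play_rows, never from a script. Its argument "plan" is a list of rows, each a list of 7 numbers: the shift along the tool's x, y, z in mm, then the turn, a rotation vector about the tool's x, y, z in degrees, then the opening, from 0 (shut) to 1 (fully open). A call has 1 to 20 rows; each row is the pose to reach, as a shift and turn from the pose commanded when the call began, along the tool's axes at that moment; what a row does not reach only later rows make up. A row lasts 1/12 s, in which the tool goes at most 41.7 mm and 7.16 degrees, less where a joint would pass 70% of its speed; a pose out of reach is approached as far as the arm can. A call with a gripper value outside its range is refused whole. The fingers move at their own pace and stop on an object; the grip force is fixed at half the most. Time passes only in rows, so rows that repeat a pose let the fingers close. It gives the time, the measured TCP pose, the force, the opening and the grip force at its end, in the units of the state.
- bot.get_state(): the state, without advancing time (a new reading comes with each control period).
- vision.camera(name): name is "side" or "top"; returns a dict with "frame" (400x640x3 uint8, blue, green, red), "z_map" (400x640 float32, m along the optical axis (not along the pixel's ray), 0 where there is no reading), "intrinsics" (3x3 intrinsics, pixels), "extrinsics" (4x4, takes a point from camera to world coordinates). Camera axes: x right, y down, z forward; pixel columns grow to the right and rows downward; lengths in m; the calibration is good to about 2 mm. A picture is of the moment at which its call begins.
- bot.finish_job(): hands the job in; it is judged then, once.
Trained networks look in a picture, given as the dict that the camera call returned (one of the last four; its "shot" number tells which), for a name from the list of things; names that differ only in an ending like _2 or _b are one class to them, and where a whole thing is asked for, a point or a joint stands for the part that bears it (a point fixed in the world has none). Each returns a list of dicts, best first, with "conf" (0 to 1); they miss things now and then, are a little off and sometimes report something else, mostly with a low value. They report only what shows in the picture. A call takes as long as a camera call. They do not tell look-alikes from the thing itself.
- vision.look_for(picture, thing): "box" ([centre column, centre row, width, height] in pixels, round what is visible of it).
- vision.tip_of(picture, thing): "uv" ([column, row] in pixels: a listed point, or the origin of a listed thing).
The state is a dict: "time": time; "joint_positions": joint angles; "joint_vel": joint speeds; "effort": joint torques, N m; "ee_pos": TCP position; "tcp_rot": TCP orientation; "ft_force": force on the tool from outside, world axes, zero at the start; "ft_torque": the same for the moment, N m; "gripper_width": finger opening in m; "finger_force": force on a finger pad.
Only numpy, scipy, OpenCV 4.12 (cv2) and the standard library are available. Lean on these libraries where they do the work, as an engineer would, in place of code of your own. Each camera call takes 0.05 s, during which the arm holds its last target. There are 200 camera calls.

TASK

The handle of the small steel pan reaches over the hotplate's dial. With the pan left standing on its ring, swing the handle round until it points straight out to the side of the hotplate away from the tall twist-cap box. Set the dial to the fifth click from the round off mark (turning clockwise from off), and leave the box and the saucer beside the hotplate where they stand.

Things in the scene. Friction and masses are not known exactly. Their poses are not given: they have to be found in the camera images.
- ring (a point): Centre of the top face of the hotplate's round cast heating ring (156 mm across, top 67 mm above the bench). Axes are those of the fixed grey hotplate (300 mm along x, 240 mm along y, top 55 mm above the bench): -x points to its front edge, where the dial is; z up. The dial's axis lies 155 mm from here along -x.
- dial_grip (a point): On the dial's vertical axis, at the height to grip, 31 mm above the hotplate's top (86 mm above the bench). The dial is a black knob: a round skirt 60 mm across and 8 mm high, on it an upright bar grip 52 mm long, 14 mm wide, its top 40 mm above the hotplate's top. The bar lies along this point's x axis; its +x end, with a white line, is the pointer.
- dial_pointer (a point): Tip of the dial's pointer, on the bar's top, 28 mm from the axis. Black marks on the panel round the dial, 20 degrees apart: first a round dot (off), then clockwise, seen from above, eight lines, one a click; with the pointer towards the ring the dial is at the fourth click.
- dial (a joint): Dial angle in rad: 0 at the off dot, growing clockwise seen from above, one click every 0.349 rad (20 degrees), end stop at eight clicks, 2.793 (no travel below 0 either). A spring detent pulls it into the nearest click and holds it there; passing a click takes about 0.08 N m. Fifth click: 1.745. It starts at the first, second or third click.
- pan_base (a point): Centre of the underside of the loose steel pan (0.4 to 0.65 kg, 112 mm across the base, 130 mm across the rim, 72 mm high), which stands on the ring. z up; the handle points along -x.
- pan_grip (a point): A point in the middle of the pan's straight, level black handle, 145 mm from the pan's axis and 61 mm above its underside (128 mm above the bench); the handle is 18 mm wide, 14 mm thick and runs from 80 to 195 mm from the pan's axis, along this point's x axis.
- handle_end (a point): The outer end of the pan's handle, 195 mm from the pan's axis, same height.
- box_mid (a point): Centre of the tall loose red plastic box (85 x 85 mm, 155 mm high with its black 68 mm twist cap), standing on the bench on one side (+y or -y) of the hotplate. Leave it where it is.
- saucer_mid (a point): Centre of the white ceramic plant saucer (140 mm across, 24 mm high), on the bench at the other side of the hotplate. Leave it; the handle passes above it.
- pan: The same pan; its origin is pan_base.
Things that resemble listed ones, but are neither listed nor needed, are in the scene too. There is more than one size of the part that bears box_mid; the job needs the smallest.

How it is judged (in metres and radians):
At the end, for the whole second after the job is handed in: Dial at rest at its fifth click (1.745 rad within 0.12). Pan upright and at rest on the ring, axes within 30 mm; outer end of its handle no more than 95 mm in front of the ring's centre (swung about 60 degrees or more away from the dial) and over 280 mm from the twist-cap box (value of joint dial between 1.625 and 1.865 rad and velocity of joint dial between -0.05 and 0.05 rad/s and x of handle_end in the frame of ring above -0.095 m and horizontal distance between handle_end and box_mid above 0.28 m and horizontal distance between pan_base and ring below 0.03 m and z of pan_base in the frame of ring below 0.004 m and angle between pan_base's own z axis and vertical below 0.06 rad and linear speed of pan below 0.02 m/s); the robot touches nothing.
It fails at once if the twist-cap box shifted by more than 20 mm (distance of box_mid from where it was at the start of the episode above 0.02 m).
It fails at once if the saucer shifted by more than 20 mm (distance of saucer_mid from where it was at the start of the episode above 0.02 m).
It fails at once if the pan lifted off its ring by more than 20 mm (z of pan_base in the frame of ring above 0.02 m).
It also fails if it takes over 54 s, if anything falls off the work surface, if the arm or the gripper's body presses on something with over 40 N, if the wrist force passes 120 N, or if a joint passes its speed limit or range.

## Working session

There is one attempt and no reset: what is moved stays moved. The work goes in short steps, Python scripts to look and compute and a tool call to move; the robot and the scene stay as the last step left them, time stands still between calls to the robot, and variables do not carry over. Pictures are saved under pics/ and viewed, at most 10 in all, crops included, and the job is handed in when it is done.

Besides the shell and the picture viewer there is one more tool, called after ">>>" in YAML: its name, and indented under it one key for each argument. play_rows: Moves the arm, as the interface text tells. Its arguments: {"type":"object","properties":{"plan":{"type":"array","items":{"type":"array","items":{"type":"number"}}}},"required":["plan"]}

```bash
mkdir -p pics; cat > h.py <<'E'
import numpy as np, cv2
from rig import bot, vision
def w(p,u,v,z=None):
    K=p["intrinsics"];T=p["extrinsics"]
    r=np.linalg.solve(K,[u,v,1.0])
    if z is None:
        d=p["z_map"][int(round(v)),int(round(u))]; 
    else:
        d=(z-T[2,3])/(T[:3,:3]@r)[2]
    return T[:3,:3]@(r*d)+T[:3,3]
E
python3 - <<'E'
from h import *
s=bot.get_state();print(s)
for n in("top","side"):
    p=vision.camera(n);cv2.imwrite(f"pics/{n}0.png",p["frame"])
    print(n,p["extrinsics"].round(3).tolist())
    for t,z in(("ring",.067),("dial_grip",.086),("dial_pointer",.095),("pan_base",.067),("pan_grip",.128),("handle_end",.128),("box_mid",.0775),("saucer_mid",.012)):
        for r in vision.tip_of(p,t)[:4]:
            u,v=r["uv"];print(t,round(r["conf"],2),np.round(r["uv"]),w(p,u,v,z).round(3),w(p,u,v).round(3))
E
```

```text
{'time': 0.0, 'joint_positions': array([-71.53470121,  23.94888871,  -0.58865136,  92.48474923,
         0.26986074,  63.63643039,  -3.03583442]), 'joint_vel': array([-0.03854892,  0.10919439, -0.02535411, -0.01112513,  0.01732411,
       -0.06904992, -0.01847502]), 'effort': array([ 1.01853318e-03, -8.51267624e+01,  6.39129840e-01, -4.25980461e+01,
       -4.88574081e-02,  1.89628423e-02,  1.16394758e-04]), 'ee_pos': array([0.22231364, 0.58386   , 0.30202178]), 'tcp_rot': array([-1.79931541e+02,  6.34141954e-03,  1.59156972e+02]), 'ft_force': array([-0.41998223,  0.45756871, -1.04317901]), 'ft_torque': array([-0.02174868,  0.02475912, -0.00126558]), 'finger_force': 0.0, 'gripper_width': 0.09396603132537672}
top [[-0.007, -0.998, 0.065, 0.533], [-1.0, 0.007, 0.001, 0.001], [-0.002, -0.065, -0.998, 1.064], [0.0, 0.0, 0.0, 1.0]]
dial_grip 0.76 [274. 262.] [0.446 0.077 0.086] [0.448 0.076 0.098]
dial_pointer 0.48 [269. 256.] [0.462 0.089 0.095] [0.462 0.089 0.089]
dial_pointer 0.21 [276. 261.] [0.448 0.07  0.095] [0.452 0.068 0.133]
pan_base 0.98 [277. 200.] [0.602 0.07  0.067] [0.602 0
[... 524 characters left out ...]
0.458 0.091 0.091]
dial_pointer 0.2 [301. 338.] [0.583 0.359 0.095] [0.597 0.293 0.003]
pan_base 0.78 [316. 235.] [0.605 0.076 0.067] [0.596 0.134 0.119]
pan_base 0.48 [298. 338.] [0.592 0.34  0.067] [0.602 0.295 0.006]
pan_base 0.2 [390. 216.] [ 0.453 -0.016  0.067] [0.455 0.069 0.136]
pan_grip 0.7 [386. 216.] [0.464 0.06  0.128] [0.464 0.068 0.135]
handle_end 0.68 [413. 221.] [0.408 0.068 0.128] [0.408 0.069 0.129]
handle_end 0.48 [390. 240.] [0.451 0.132 0.128] [0.449 0.093 0.093]
box_mid 0.8 [261. 147.] [ 0.804 -0.229  0.077] [ 0.771 -0.122  0.147]
box_mid 0.79 [339. 166.] [ 0.59  -0.179  0.078] [ 0.585 -0.13   0.11 ]
box_mid 0.59 [334. 126.] [ 0.631 -0.376  0.078] [ 0.617 -0.264  0.141]
```

View pics/top0.png

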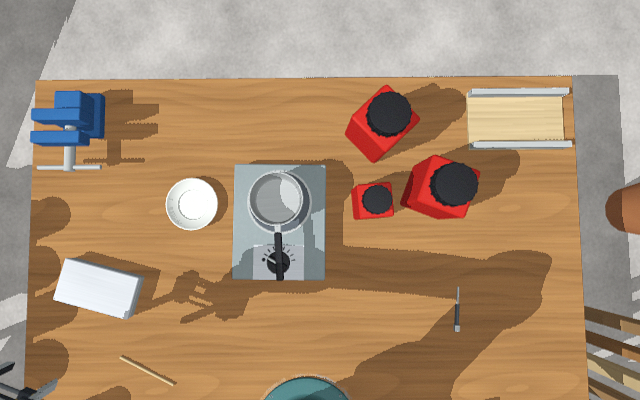

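View pics/side0.png

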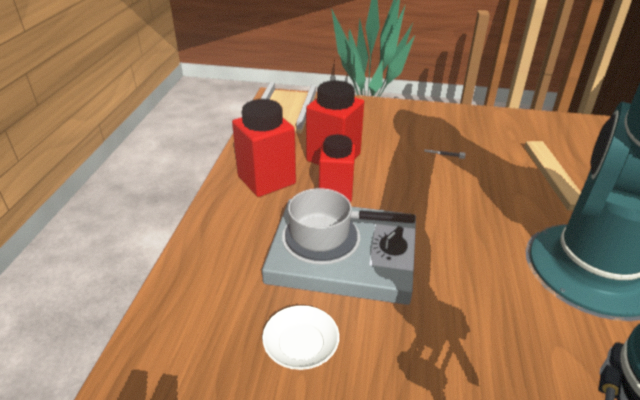

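The side view shows three red twist-cap boxes at pixels (264,147), (334,126) and (339,166). In the top view they are at (382,122), (441,187) and (373,200), and the smallest is the one at (373,200), on the −y side. The saucer at top (191,205) is on the +y side, so the handle swings to +y. The only pan is at (277,200), its handle runs to (278,280), and the dial is at (276,262). Next I check these in one close crop.

```bash
python3 - <<'E'
from h import *
p=vision.camera("top");f=p["frame"][150:290,225:400]
cv2.imwrite("pics/crop.png",cv2.resize(f,None,fx=4.2,fy=4.2,interpolation=cv2.INTER_CUBIC))
P=np.array([[w(p,u,v) for u in range(225,400)] for v in range(150,290)])
Z=P[...,2]
def bb(m): q=P[m];return q[:,:2].min(0).round(3),q[:,:2].max(0).round(3),q[:,:2].mean(0).round(3),m.sum()
hp=(Z>.045)&(Z<.063)&(P[...,1]>-.06)
print("hotplate",bb(hp),cv2.minAreaRect(P[hp][:,:2].astype(np.float32)))
h=(Z>.125)&(Z<.142)&(P[...,0]<.52)&(P[...,1]>-.05)
print("handle",bb(h),cv2.fitLine(P[h][:,:2].astype(np.float32),2,0,.01,.01).ravel())
r=(Z>.132)&(Z<.145)&(P[...,0]>.525)&(P[...,1]>-.02)
print("rim",bb(r),cv2.minEnclosingCircle(P[r][:,:2].astype(np.float32)))
b=(Z>.14)&(P[...,1]<-.06)&(P[...,1]>-.2)&(P[...,0]<.68)
print("cap",bb(b),np.median(Z[b]))
k=(Z>.086)&(Z<.103)&(P[...,0]<.5)&(P[...,1]>0)
print("bar",bb(k),P[k].round(3)[:30].tolist())
E
```

```text
hotplate (array([ 0.396, -0.054]), array([0.698, 0.189]), array([0.531, 0.066]), np.int64(7236)) ((0.5474473237991333, 0.06694993376731873), (0.2406596541404724, 0.30019205808639526), 88.75577545166016)
handle (array([0.408, 0.052]), array([0.519, 0.073]), array([0.463, 0.062]), np.int64(370)) [0.998745   0.05008424 0.46340594 0.06231072]
rim (array([0.533, 0.006]), array([0.664, 0.132]), array([0.604, 0.072]), np.int64(256)) ((0.5988301038742065, 0.0693163201212883), 0.06650502979755402)
cap (array([ 0.561, -0.2  ]), array([ 0.63 , -0.135]), array([ 0.595, -0.168]), np.int64(669)) 0.1544279115583871
bar (array([0.427, 0.047]), array([0.461, 0.094]), array([0.447, 0.075]), np.int64(70)) [[0.461, 0.089, 0.093], [0.461, 0.086, 0.091], [0.459, 0.091, 0.093], [0.459, 0.089, 0.091], [0.459, 0.086, 0.092], [0.459, 0.083, 0.094], [0.458, 0.082, 0.086], [0.457, 0.093, 0.097], [0.456, 0.091, 0.093], [0.456, 0.089, 0.093], [0.457, 0.086, 0.094], [0.457, 0.083, 0.095], [0.456, 0.081, 0.094], [0.457, 0.078, 0.095], [0.454, 0.093, 0.096], [0.454, 0.091, 0.094], [0.454, 0.088, 0.097], [0.454, 0.086, 0.099], [0.454, 0.083, 0.096], [0.454, 0.081, 0.094], [0.454, 0.079, 0.094], [0.454, 0.076, 0.095], [0.451, 0.094, 0.092], [0.452, 0.091, 0.096], [0.452, 0.088, 0.093], [0.452, 0.086, 0.097], [0.452, 0.083, 0.095], [0.452, 0.081, 0.097], [0.452, 0.078, 0.097], [0.452, 0.076, 0.094]]
```

View pics/crop.png

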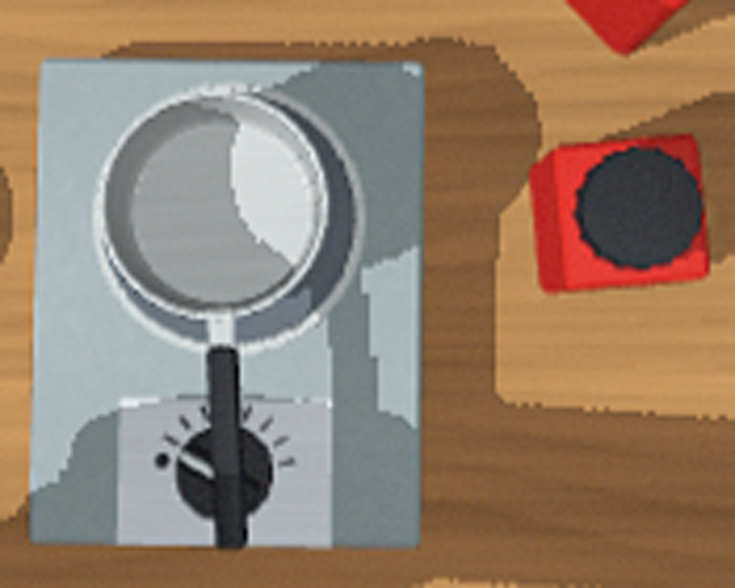

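The crop confirms the choice: the smallest box has its cap at crop (640,208), about (0.595, −0.168) m, top at 154 mm. The pan axis is at about (0.599, 0.069), with the handle running towards −x. The dial pointer is partly hidden and sits near click 1, with the off dot at crop (162,461).

```bash
cat >> h.py <<'E'
from scipy.spatial.transform import Rotation as R
def rel(pos,yaw,p0=None,r0=None):
    s=bot.get_state()
    p0=s["ee_pos"] if p0 is None else np.array(p0)
    r0=R.from_euler("xyz",s["tcp_rot"] if r0 is None else r0,degrees=True)
    rt=R.from_euler("xyz",[180,0,yaw],degrees=True)
    return np.r_[r0.inv().apply(np.array(pos)-p0)*1000,(r0.inv()*rt).as_rotvec(degrees=True)].round(2)
E
python3 -c "
from h import *
print(rel([.454,.0615,.256],-177.1), rel([.454,.0615,.206],-177.1))"
```

```text
[-402.41 -405.97   46.67   -0.      0.    -23.74] [-402.41 -405.96   96.67   -0.      0.    -23.74]
```

>>> play_rows:
  plan:
    - [-402.4,-406,47,0,0,-23.7,1]
    - [-402.4,-406,47,0,0,-23.7,1]
    - [-402.4,-406,47,0,0,-23.7,1]
    - [-402.4,-406,47,0,0,-23.7,1]
    - [-402.4,-406,47,0,0,-23.7,1]
    - [-402.4,-406,47,0,0,-23.7,1]
    - [-402.4,-406,47,0,0,-23.7,1]
    - [-402.4,-406,47,0,0,-23.7,1]
    - [-402.4,-406,47,0,0,-23.7,1]
    - [-402.4,-406,47,0,0,-23.7,1]
    - [-402.4,-406,47,0,0,-23.7,1]
    - [-402.4,-406,47,0,0,-23.7,1]
    - [-402.4,-406,47,0,0,-23.7,1]
    - [-402.4,-406,47,0,0,-23.7,1]
    - [-402.4,-406,47,0,0,-23.7,1]
    - [-402.4,-406,47,0,0,-23.7,1]
    - [-402.4,-406,47,0,0,-23.7,1]
    - [-402.4,-406,47,0,0,-23.7,1]

```text
time: 2.45
ee_pos: [0.4537, 0.0625, 0.2558]
tcp_rot: [180.0, 0.0, -177.0]
ft_force: [-0.2, 1.0, 0.2]
gripper_width: 0.0938
finger_force: 0.0
```

>>> play_rows:
  plan:
    - [0,0,15,0,0,0,0.6]
    - [0,0,30,0,0,0,0.5]
    - [0,0,45,0,0,0,0.5]
    - [0,1,50,0,0,0,0.5]
    - [0,1,50,0,0,0,0.4]
    - [0,1,50,0,0,0,0.3]
    - [0,1,50,0,0,0,0.2]
    - [0,1,50,0,0,0,0.1]
    - [0,1,50,0,0,0,0.1]
    - [0,1,50,0,0,0,0.1]
    - [0,1,50,0,0,0,0.1]
    - [0,1,50,0,0,0,0.1]

```text
time: 3.45
ee_pos: [0.454, 0.0624, 0.2058]
tcp_rot: [-180.0, 0.0, -177.1]
ft_force: [0.3, -2.1, 1.0]
gripper_width: 0.0176
finger_force: 30.4
```

```bash
python3 - <<'E'
from h import *
p=vision.camera("side");cv2.imwrite("pics/g.png",p["frame"][120:320,200:480].repeat(2,0).repeat(2,1))
s=bot.get_state();print(s["ee_pos"],s["tcp_rot"])
c=np.array([.599,.067]);
for i in range(1,19):
    a=np.radians(182.9-92.9*i/18)
    print(rel([*(c+.145*np.array([np.cos(a),np.sin(a)])),s["ee_pos"][2]],182.9-92.9*i/18).tolist())
E
```

```text
[0.45394237 0.06238247 0.20576945] [-1.79994029e+02  4.42614414e-03 -1.77155823e+02]
[-0.68, 10.32, -0.0, -0.01, 0.0, 5.11]
[-2.43, 23.26, -0.0, -0.01, 0.0, 10.27]
[-5.33, 35.99, -0.0, -0.01, 0.01, 15.43]
[-9.37, 48.4, -0.0, -0.01, 0.01, 20.59]
[-14.51, 60.41, -0.01, -0.0, 0.01, 25.75]
[-20.7, 71.9, -0.01, -0.0, 0.01, 30.91]
[-27.91, 82.79, -0.01, -0.0, 0.01, 36.07]
[-36.06, 92.99, -0.01, -0.0, 0.01, 41.23]
[-45.1, 102.41, -0.01, -0.0, 0.01, 46.39]
[-54.95, 110.98, -0.01, -0.0, 0.01, 51.56]
[-65.53, 118.63, -0.01, -0.0, 0.01, 56.72]
[-76.76, 125.3, -0.01, -0.0, 0.01, 61.88]
[-88.54, 130.93, -0.01, -0.0, 0.01, 67.04]
[-100.78, 135.47, -0.01, -0.0, 0.01, 72.2]
[-113.38, 138.9, -0.01, -0.0, 0.01, 77.36]
[-126.24, 141.18, -0.0, -0.0, 0.01, 82.52]
[-139.25, 142.3, -0.0, -0.0, 0.01, 87.68]
[-152.3, 142.24, -0.0, -0.0, 0.01, 92.84]
```

View pics/g.png

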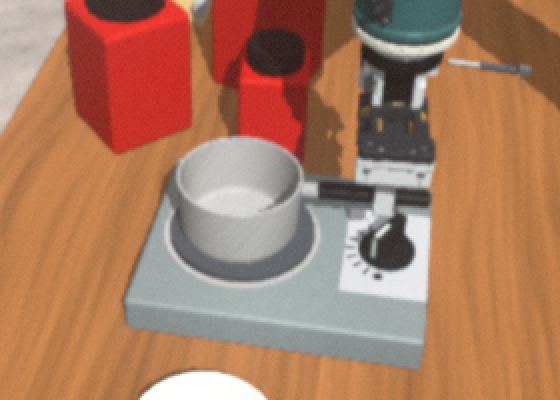

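The handle (crop 370,192) is held between the pads, clear of the dial. Now I swing it.

>>> play_rows:
  plan:
    - [-0.2,5,0,0,0,2.6,0.1]
    - [-0.7,10.5,0,0,0,5.1,0.1]
    - [-1.4,17,0,0,0,7.7,0.1]
    - [-2.4,23.3,0,0,0,10.3,0.1]
    - [-3.7,29.7,0,0,0,12.9,0.1]
    - [-5.3,36,0,0,0,15.4,0.1]
    - [-7.2,42.3,0,0,0,18,0.1]
    - [-9.4,48.4,0,0,0,20.6,0.1]
    - [-11.8,54.5,0,0,0,23.2,0.1]
    - [-14.5,60.4,0,0,0,25.8,0.1]
    - [-17.5,66.2,0,0,0,28.3,0.1]
    - [-20.7,71.9,0,0,0,30.9,0.1]
    - [-24.2,77.4,0,0,0,33.5,0.1]
    - [-27.9,82.8,0,0,0,36.1,0.1]
    - [-31.9,88,0,0,0,38.7,0.1]
    - [-36.1,93,0,0,0,41.2,0.1]
    - [-40.5,97.8,0,0,0,43.8,0.1]
    - [-45.1,102.4,0,0,0,46.4,0.1]
    - [-45.1,102.4,0,0,0,46.4,0.1]
    - [-45.1,102.4,0,0,0,46.4,0.1]

```text
time: 5.17
ee_pos: [0.4936, 0.1667, 0.2055]
tcp_rot: [-179.9, -0.0, 136.5]
ft_force: [-2.4, -0.5, 3.1]
gripper_width: 0.018
finger_force: 30.1
```

```bash
python3 - <<'E'
from h import *
p=vision.camera("top");f=p["frame"][150:290,165:340]
cv2.imwrite("pics/mid.png",cv2.resize(f,None,fx=4,fy=4))
s=bot.get_state();print(s["ee_pos"],s["tcp_rot"],s["ft_force"],s["finger_force"])
c=np.array([.599,.067]);y0=s["tcp_rot"][2]
for i in range(1,10):
    y=y0+(90-y0)*i/9
    a=np.radians(y)
    print(rel([*(c+.145*np.array([np.cos(a),np.sin(a)])),s["ee_pos"][2]],y).round(1).tolist())
E
```

```text
[0.49361001 0.16663347 0.20555709] [-1.79965900e+02 -2.89377705e-03  1.36533929e+02] [-2.34883243 -2.39825327  1.69264268] 30.062386393547058
[-0.6, 13.3, -0.0, -0.0, -0.0, 5.2]
[-2.4, 26.2, -0.0, -0.0, 0.0, 10.3]
[-5.3, 39.0, -0.0, -0.0, 0.0, 15.5]
[-9.4, 51.4, -0.0, -0.0, 0.0, 20.7]
[-14.5, 63.4, -0.0, -0.0, 0.0, 25.8]
[-20.8, 74.9, -0.0, -0.0, 0.0, 31.0]
[-28.0, 85.8, -0.0, -0.0, 0.0, 36.2]
[-36.2, 96.0, -0.1, -0.0, 0.0, 41.4]
[-45.3, 105.4, -0.1, -0.0, 0.0, 46.5]
```

View pics/mid.png

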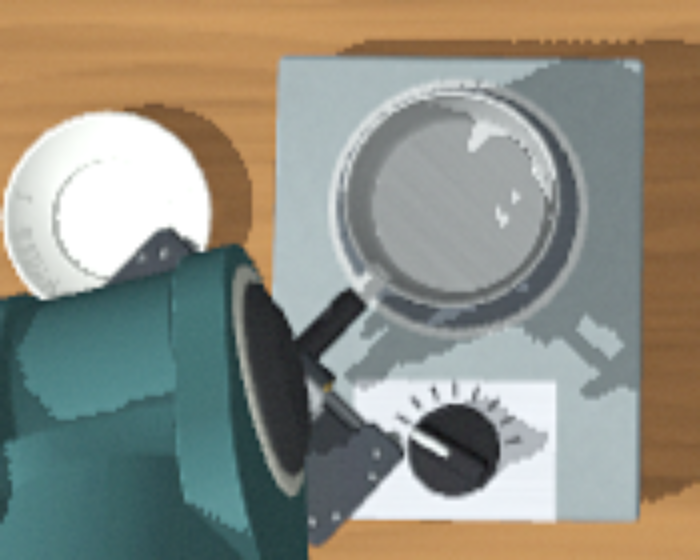

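The handle has swung half way, with the pan still well on its ring (about crop 455,195). The dial (455,450) is now clear, with its pointer at (415,432). I continue the swing, then release and rise.

>>> play_rows:
  plan:
    - [-0.2,6.6,0,0,0,2.6,0.1]
    - [-0.6,13.3,0,0,0,5.2,0.1]
    - [-1.4,19.8,0,0,0,7.7,0.1]
    - [-2.4,26.2,0,0,0,10.3,0.1]
    - [-3.7,32.7,0,0,0,12.9,0.1]
    - [-5.3,39,0,0,0,15.5,0.1]
    - [-7.2,45.3,0,0,0,18.1,0.1]
    - [-9.4,51.4,0,0,0,20.7,0.1]
    - [-11.8,57.5,0,0,0,23.3,0.1]
    - [-14.5,63.4,0,0,0,25.8,0.1]
    - [-17.5,69.2,0,0,0,28.4,0.1]
    - [-20.8,74.9,0,0,0,31,0.1]
    - [-24.3,80.4,0,0,0,33.6,0.1]
    - [-28,85.8,0,0,0,36.2,0.1]
    - [-32,91,0,0,0,38.8,0.1]
    - [-36.2,96,0,0,0,41.4,0.1]
    - [-40.7,100.8,0,0,0,44,0.1]
    - [-45.3,105.4,0,0,0,46.5,0.1]
    - [-45.3,105.4,0,0,0,46.5,0.1]
    - [-45.3,105.4,0,0,0,46.5,0.1]

```text
time: 6.88
ee_pos: [0.5991, 0.2121, 0.2056]
tcp_rot: [-180.0, -0.0, 90.1]
ft_force: [-2.4, 1.5, 2.6]
gripper_width: 0.0181
finger_force: 30.1
```

>>> play_rows:
  plan:
    - [0,0,0,0,0,0,0.2]
    - [0,0,0,0,0,0,0.3]
    - [0,0,0,0,0,0,0.4]
    - [0,0,0,0,0,0,0.5]
    - [0,0,0,0,0,0,0.6]
    - [0,0,0,0,0,0,0.6]
    - [0,0,-20,0,0,0,0.6]
    - [0,0,-40,0,0,0,0.6]
    - [0,0,-60,0,0,0,0.6]
    - [0,0,-80,0,0,0,0.6]
    - [0,0,-100,0,0,0,0.6]
    - [0,0,-100,0,0,0,0.6]

```text
time: 7.88
ee_pos: [0.6004, 0.2122, 0.3095]
tcp_rot: [179.7, -0.1, 90.0]
ft_force: [0.9, 1.0, -0.3]
gripper_width: 0.0563
finger_force: 0.0
```

```bash
python3 - <<'E'
from h import *
p=vision.camera("top");f=p["frame"][150:290,165:340]
cv2.imwrite("pics/rel.png",cv2.resize(f,None,fx=4,fy=4))
for t,z in(("dial_grip",.086),("dial_pointer",.095),("pan_base",.067),("handle_end",.128),("ring",.067)):
    for r in vision.tip_of(p,t)[:2]: print(t,r["conf"],w(p,*r["uv"],z).round(4))
P=np.array([[w(p,u,v) for u in range(225,340)] for v in range(150,290)]);Z=P[...,2]
k=(Z>.085)&(Z<.105)&(P[...,0]<.49)&(P[...,1]>0)&(P[...,1]<.12)
print(k.sum(),cv2.minAreaRect(P[k][:,:2].astype(np.float32)),cv2.fitLine(P[k][:,:2].astype(np.float32),2,0,.01,.01).ravel(),P[k].mean(0))
k=(Z>.058)&(Z<.105)&(P[...,0]<.49)&(P[...,1]>0)&(P[...,1]<.12)
print(cv2.minEnclosingCircle(P[k][:,:2].astype(np.float32)))
hp=(Z>.045)&(Z<.063)&(P[...,1]>-.06)
print(cv2.minAreaRect(P[hp][:,:2].astype(np.float32)))
E
```

```text
dial_grip 0.79 [0.4459 0.0747 0.086 ]
dial_pointer 0.78 [0.4598 0.0863 0.095 ]
pan_base 0.79 [0.5985 0.0635 0.067 ]
handle_end 0.61 [0.5984 0.2613 0.128 ]
126 ((0.44390949606895447, 0.07064253836870193), (0.05193193629384041, 0.014001538045704365), 58.89377975463867) [0.50934964 0.86055964 0.44404382 0.07003076] [0.44404382 0.07003077 0.09413929]
((0.4447985291481018, 0.062053218483924866), 0.07055483013391495)
((0.547487199306488, 0.06675106287002563), (0.2399371862411499, 0.3002554476261139), 88.77527618408203)
```

View pics/rel.png

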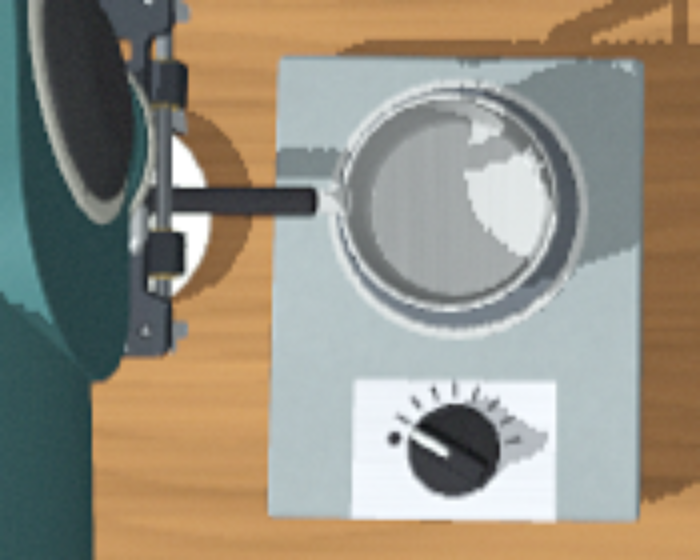

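The handle points straight to +y, from crop (315,200) outwards, and the pan is centred on the ring. The dial bar lies at 58.8° with the hotplate yawed −1.2°, so it is at click 1 and needs 80° clockwise.

```bash
python3 -c "
from h import *
print(rel([.444,.0705,.275],58.8), rel([.444,.0705,.164],58.8))"
```

```text
[-1.4173e+02 -1.5490e+02  2.9990e+01 -6.0000e-02  6.0000e-02  3.1160e+01] [-1.4165e+02 -1.5476e+02  1.4099e+02 -6.0000e-02  6.0000e-02  3.1160e+01]
```

>>> play_rows:
  plan:
    - [-35,-39,7,0,0,6,0.6]
    - [-70,-78,15,0,0,13,0.6]
    - [-105,-116,22,0,0,20,0.6]
    - [-142,-155,30,0,0,27,0.6]
    - [-142,-155,30,0,0,31.2,0.6]
    - [-142,-155,30,0,0,31.2,0.6]
    - [-142,-155,30,0,0,31.2,0.6]
    - [-142,-155,30,0,0,31.2,0.6]

```text
time: 8.85
ee_pos: [0.4445, 0.0708, 0.2758]
tcp_rot: [180.0, -0.0, 58.8]
ft_force: [0.6, 0.2, -0.2]
gripper_width: 0.0563
finger_force: 0.0
```

```bash
python3 -c "
from h import *
s=bot.get_state();print(s['ee_pos'],s['tcp_rot'],s['joint_positions'])
print(rel([.444,.0705,.164],58.8))"
```

```text
[0.44450167 0.07078119 0.27583574] [ 1.79989228e+02 -3.61558853e-02  5.88134781e+01] [-53.6318629    9.53402328  44.94391983 119.1098968   -8.3027019
  54.365296   -35.41689668]
[-5.7000e-01 -3.0000e-01  1.1184e+02  1.0000e-02 -4.0000e-02  1.0000e-02]
```

>>> play_rows:
  plan:
    - [0,0,25,0,0,0,0.5]
    - [0,0,50,0,0,0,0.5]
    - [0,0,70,0,0,0,0.5]
    - [0,0,88,0,0,0,0.5]
    - [0,0,102,0,0,0,0.5]
    - [0,0,111,0,0,0,0.5]
    - [0,0,111,0,0,0,0.4]
    - [0,0,111,0,0,0,0.3]
    - [0,0,111,0,0,0,0.2]
    - [0,0,111,0,0,0,0.1]
    - [0,0,111,0,0,0,0.1]
    - [0,0,111,0,0,0,0.1]
    - [0,0,111,0,0,0,0.1]
    - [0,0,111,0,0,0,0.1]
    - [0,0,111,0,0,0,0.1]

```text
time: 10.1
ee_pos: [0.4445, 0.0705, 0.1652]
tcp_rot: [180.0, -0.1, 58.8]
ft_force: [-1.6, 0.6, 7.8]
gripper_width: 0.0136
finger_force: 30.0
```

>>> play_rows:
  plan:
    - [0,0,0,0,0,4.5,0.1]
    - [0,0,0,0,0,9,0.1]
    - [0,0,0,0,0,13.5,0.1]
    - [0,0,0,0,0,18,0.1]
    - [0,0,0,0,0,22.5,0.1]
    - [0,0,0,0,0,27,0.1]
    - [0,0,0,0,0,31.5,0.1]
    - [0,0,0,0,0,36,0.1]
    - [0,0,0,0,0,40.5,0.1]
    - [0,0,0,0,0,45,0.1]
    - [0,0,0,0,0,49.5,0.1]
    - [0,0,0,0,0,54,0.1]
    - [0,0,0,0,0,58.5,0.1]
    - [0,0,0,0,0,63,0.1]
    - [0,0,0,0,0,67.5,0.1]
    - [0,0,0,0,0,72,0.1]
    - [0,0,0,0,0,76.5,0.1]
    - [0,0,0,0,0,80,0.1]
    - [0,0,0,0,0,80,0.1]
    - [0,0,0,0,0,80,0.1]

```text
time: 11.77
ee_pos: [0.4453, 0.0674, 0.1653]
tcp_rot: [179.8, -0.3, -21.4]
ft_force: [7.2, -24.2, 0.4]
gripper_width: 0.0136
finger_force: 30.0
```

>>> play_rows:
  plan:
    - [0,0,0,0,0,0,0.2]
    - [0,0,0,0,0,0,0.3]
    - [0,0,0,0,0,0,0.4]
    - [0,0,0,0,0,0,0.5]
    - [0,0,0,0,0,0,0.5]
    - [0,0,-25,0,0,0,0.5]
    - [0,0,-50,0,0,0,0.5]
    - [0,0,-80,0,0,0,0.5]
    - [0,0,-115,0,0,0,0.5]
    - [0,0,-150,0,0,0,0.5]
    - [0,0,-185,0,0,0,0.5]
    - [0,0,-200,0,0,0,0.5]

```text
time: 12.77
ee_pos: [0.4452, 0.0695, 0.3681]
tcp_rot: [-179.8, -0.1, -21.3]
ft_force: [0.2, -0.3, -0.6]
gripper_width: 0.0469
finger_force: 0.0
```

```bash
python3 - <<'E'
from h import *
s=bot.get_state();print(s['ee_pos'],s['tcp_rot'],s["ft_force"],s['time'])
for n in("side","top"):
    p=vision.camera(n)
    if n=="side":cv2.imwrite("pics/end.png",p["frame"][80:400,160:520].repeat(2,0).repeat(2,1)[:600])
    for t,z in(("dial_grip",.086),("dial_pointer",.095),("pan_base",.067),("handle_end",.128),("saucer_mid",.012)):
        for r in vision.tip_of(p,t)[:1]: print(n,t,r["conf"],w(p,*r["uv"],z).round(4))
    P=np.array([[w(p,u,v) for u in range(640)] for v in range(400)]);Z=P[...,2]
    k=(Z>.088)&(Z<.1)&(abs(P[...,0]-.444)<.035)&(abs(P[...,1]-.0705)<.035)
    if k.sum()>20: print(k.sum(),cv2.fitLine(P[k][:,:2].astype(np.float32),2,0,.01,.01).ravel())
E
```

```text
[0.44522196 0.06952757 0.36807922] [-1.79794462e+02 -1.16004271e-01 -2.13212507e+01] [ 0.15986976 -0.34228179 -0.6164813 ] 12.7667
side dial_grip 0.67 [0.4372 0.0786 0.086 ]
side dial_pointer 0.66 [0.4675 0.0674 0.095 ]
side pan_base 0.92 [0.5979 0.0732 0.067 ]
side handle_end 0.74 [0.6005 0.2658 0.128 ]
side saucer_mid 0.71 [0.6001 0.2982 0.012 ]
163 [ 0.9277587  -0.37318072  0.4436987   0.07050885]
top dial_grip 0.51 [0.4405 0.0745 0.086 ]
top dial_pointer 0.42 [0.4632 0.053  0.095 ]
top pan_base 0.93 [0.6009 0.0681 0.067 ]
top handle_end 0.65 [0.599  0.2686 0.128 ]
top saucer_mid 0.83 [0.5955 0.3035 0.012 ]
```

View pics/end.png

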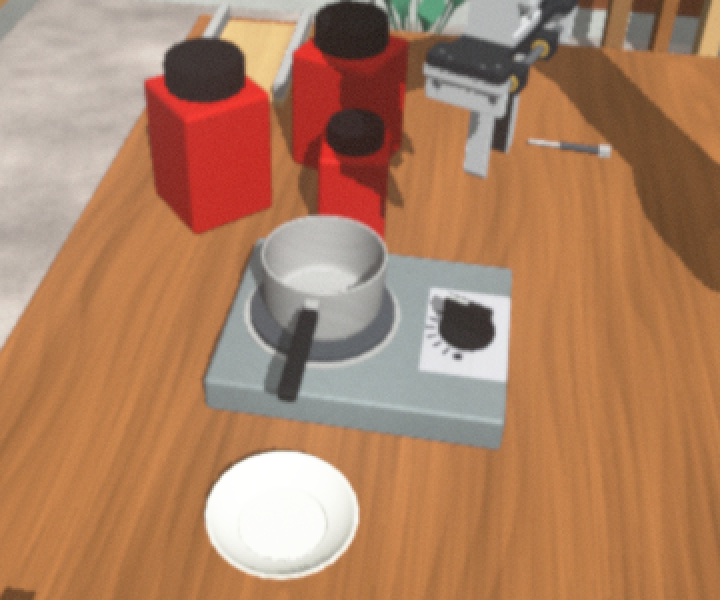

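The view shows the gripper clear of everything, the pan on its ring with the handle towards the saucer (crop 290,390), and the box and saucer unmoved. The dial bar measures −21.9° against −21.2° expected for click 5, so I hand in.

```bash
python3 -c "
from h import *
print(bot.finish_job())"
```

```text
the job is handed in; nothing more can be done
None
```

I handed the job in at about 12.8 s: the handle points straight out to +y (away from the twist-cap box), the pan is centred on its ring, the dial measures at the fifth click to within 1°, and neither the box nor the saucer visibly moved; no verdict came back.

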